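# Find and open the tip-up cover of the bench service box

### The job

The service box on this workbench is covered by four identical boards; three lie solid, and one, over the power sockets, tips on a pivot. Find it by pressing down on the boards at their back end (the end away from the robot) until one rocks, then push that board up and over until it stands fully open, leaning back against its stop, and leave it so. Only press and push, with nothing taken between the fingers; leave the tools and other things lying about where they are.

Things in the scene. Friction and masses are not known exactly. Their poses are not given: they have to be found in the camera images.
- box: low plywood service box screwed to the bench, 261 mm front to back (its x, pointing away from the robot), 428 mm wide (y, to the left), top 110 mm above the bench; covered by four boards side by side, centres at y = +151.5, +50.5, -50.5, -151.5 mm, with 12 mm ribs between, all flush. Origin: on the bench, mid-width, straight below the boards' pivot line
- pivot_line (a point): middle of the common line of the boards' pivot pins, along the box's y, 104 mm above the bench. The four boards are alike: 167 mm long, 86 mm wide, 12 mm thick, about 120 g, from 115 mm in front of this line (towards the robot) to 52 mm behind it. In front of them lies a 30 mm rail, behind them a 60 mm ledge, both flush with the boards
- inside (a point): middle of the box's inner floor, 12 mm above the bench; hollow above it up to the boards. Three boards, in any bays, rest on a hidden block under the back end and cannot turn (they give under 2 mm at 20 N). The fourth has none: 3 to 6 N pressed 35 mm behind the pivot line tips its back end down into the box and its front end up. Its pins are snug: it stays at any angle it is left at
- board1 (a joint): turn of the leftmost (seen from the robot) board about its pivot pins, rad: 0 = flush and shut, growing as the back end goes down and the front end rises and swings up and back, away from the robot; 1.57 = upright; 1.75 = leaning back against its stop (fully open)
- board1_back (a point): point on the upper face of the leftmost (seen from the robot) board, mid-width, 35 mm behind its pivot line and 17 mm from its back end; moves with the board, its axes are the box's axes when the board is shut
- board1_front (a point): middle of the upper front edge of the leftmost (seen from the robot) board, 115 mm in front of its pivot line; moves with the board
- board2 (a joint): turn of the second from the left board about its pivot pins, rad: 0 = flush and shut, growing as the back end goes down and the front end rises and swings up and back, away from the robot; 1.57 = upright; 1.75 = leaning back against its stop (fully open)
- board2_back (a point): point on the upper face of the second from the left board, mid-width, 35 mm behind its pivot line and 17 mm from its back end; moves with the board, its axes are the box's axes when the board is shut
- board2_front (a point): middle of the upper front edge of the second from the left board, 115 mm in front of its pivot line; moves with the board
- board3 (a joint): turn of the third from the left board about its pivot pins, rad: 0 = flush and shut, growing as the back end goes down and the front end rises and swings up and back, away from the robot; 1.57 = upright; 1.75 = leaning back against its stop (fully open)
- board3_back (a point): point on the upper face of the third from the left board, mid-width, 35 mm behind its pivot line and 17 mm from its back end; moves with the board, its axes are the box's axes when the board is shut
- board3_front (a point): middle of the upper front edge of the third from the left board, 115 mm in front of its pivot line; moves with the board
- board4 (a joint): turn of the rightmost board about its pivot pins, rad: 0 = flush and shut, growing as the back end goes down and the front end rises and swings up and back, away from the robot; 1.57 = upright; 1.75 = leaning back against its stop (fully open)
- board4_back (a point): point on the upper face of the rightmost board, mid-width, 35 mm behind its pivot line and 17 mm from its back end; moves with the board, its axes are the box's axes when the board is shut
- board4_front (a point): middle of the upper front edge of the rightmost board, 115 mm in front of its pivot line; moves with the board
- pencil_mid (a point): flat carpenter's pencil lying on the back ledge of the box, 170 x 14 x 8 mm; centre; only to be left alone
- offcut_mid (a point): dark wood offcut lying on the back ledge of the box, 64 x 34 x 18 mm; centre; only to be left alone
- chisel_mid (a point): bench chisel lying across the bench in front of the box, 260 mm long, 30 mm high; middle, where the handle meets the blade; only to be left alone
- square_mid (a point): try square lying on the bench to the right of the box, stock 115 x 20 x 18 mm, blade 158 mm; centre of the stock; only to be left alone
- plane_mid (a point): block plane standing on the bench to the right of the box, 165 x 50 mm, 65 mm high; 25 mm above the bench; only to be left alone
- glue_mid (a point): glue bottle standing on the bench to the left of the box, 60 mm across, 155 mm high; half-way up; only to be left alone

How it is judged (in metres and radians):
On the way, in this order (a step that is already met when the one before it is completed fails the run):
1. the loose board is found: it tips under a press (value of joint any of board1, board2, board3, board4 above 0.12 rad), for 0.05 s.
2. it is pushed up past upright, back against its stop (value of joint any of board1, board2, board3, board4 above 1.6 rad), for 0.1 s.
At the end, for the whole second after the job is handed in: one board stands open by more than 1.6 rad of its 1.75 rad (past upright, at or within about 8 degrees of its stop) and is at rest; the other three lie flush (under 0.05 rad) (((value of joint board1 above 1.6 rad and velocity of joint board1 between -0.05 and 0.05 rad/s and value of joint each of board2, board3, board4 below 0.05 rad) or (value of joint board2 above 1.6 rad and velocity of joint board2 between -0.05 and 0.05 rad/s and value of joint each of board1, board3, board4 below 0.05 rad) or (value of joint board3 above 1.6 rad and velocity of joint board3 between -0.05 and 0.05 rad/s and value of joint each of board1, board2, board4 below 0.05 rad) or (value of joint board4 above 1.6 rad and velocity of joint board4 between -0.05 and 0.05 rad/s and value of joint each of board1, board2, board3 below 0.05 rad))); the robot touches nothing.
It fails at once if a tool or other thing lying about (pencil, offcut, chisel, square, plane, glue bottle) is picked up, carried or pushed away by more than 20 mm (distance of any of pencil_mid, offcut_mid, chisel_mid, square_mid, plane_mid, glue_mid from where it was at the start of the episode above 0.02 m).
It fails at once if a board is taken between the fingers (the grasp point lies inside the board) ((x of the grasp point in the frame of board1_front between 0 and 0.167 m and y of the grasp point in the frame of board1_front between -0.043 and 0.043 m and z of the grasp point in the frame of board1_front between -0.01 and -0.002 m) or (x of the grasp point in the frame of board2_front between 0 and 0.167 m and y of the grasp point in the frame of board2_front between -0.043 and 0.043 m and z of the grasp point in the frame of board2_front between -0.01 and -0.002 m) or (x of the grasp point in the frame of board3_front between 0 and 0.167 m and y of the grasp point in the frame of board3_front between -0.043 and 0.043 m and z of the grasp point in the frame of board3_front between -0.01 and -0.002 m) or (x of the grasp point in the frame of board4_front between 0 and 0.167 m and y of the grasp point in the frame of board4_front between -0.043 and 0.043 m and z of the grasp point in the frame of board4_front between -0.01 and -0.002 m)).
It also fails if it takes over 58 s, if anything falls off the work surface, if the arm or the gripper's body presses on something with over 40 N, if the wrist force passes 120 N, or if a joint passes its speed limit or range.

### The arm

A 6-joint arm with a two-finger parallel gripper is mounted at the origin on the work surface. World frame = base frame: x ahead of the robot, y to its left, z up, the work surface at z = 0. Lengths are in m, angles in degrees, forces in N, time in s.
With the tool pointing down it reaches from about 0.4 to 0.825 m from the base axis. Payload 7 kg.
Tool frame: the origin (TCP) lies midway between the tips of the shut fingers; the grasp point (between the pads) lies 19 mm behind it (ctrl.hold_point_z is the distance from the TCP to the grasp point, in m); z points along the fingers, y is the line along which they close (so a half turn about z gives the same grasp; the last joint's range is limited). The gripper opens to 88 mm and grips with 3 to 60 N. Pads are 19 mm wide; open, the fingers measure 130 mm over their backs; the gripper's body (78 mm by 193 mm) begins 47 mm behind the grasp point.
Start: joints at [92.424, 20.546, 0.682, 0, -70.136, -16.507], TCP at [0.164, 0.655, 0.227] pointing down, gripper open.
Joint ranges: [-176.03, 176.03], [-82.01, 121.73], [-58.28, 71.71], [-173.87, 95.51], [-174.79, -0.11], [-173.66, 173.66]. Speed limits (degrees/s): [136.94, 136.94, 172.46, 180, 180, 180].

### API

Orientations are given as [roll, pitch, yaw] about the fixed x, y, z axes, in that order (R = Rz(yaw) Ry(pitch) Rx(roll)).
In Python, from plant import ctrl gives the robot as it stands.
- The arm moves only by the tool apply_moves, never from a script. Its argument "deltas" is a list of rows, each an object with "fingers": the finger opening in mm, from 0 to 87.6; "delta_pos": the shift along the tool's x, y, z in mm, a list of three; "angular": the turn, a rotation vector about the tool's x, y, z in degrees, a list of three. A call has 1 to 10 rows; each row is the pose to reach, as a shift and turn from the pose commanded when the call began, along the tool's axes at that moment; what a row does not reach only later rows make up. A row lasts 1/10 s, in which the tool goes at most 50 mm and 8.59 degrees, less where a joint would pass 70% of its speed; a pose out of reach is approached as far as the arm can. A call with a gripper value outside its range is refused whole. The fingers move at their own pace and stop on an object; the grip force is fixed at half the most. Time passes only in rows, so rows that repeat a pose let the fingers close. It gives the time, the measured TCP pose, the force, the opening and the grip force at its end, in the units of the state.
- ctrl.get_obs(): the state, without advancing time (a new reading comes with each control period).
- ctrl.snapshot(name): name is "side" or "top"; returns the picture (420x560x3 uint8, red, green, blue); there is no depth.
- ctrl.camera_params(name): a dict with "fx", "fy", "cx", "cy" (pixels), "cam_to_world" (4x4, takes a point from camera to world coordinates). Camera axes: x right, y up, looking along -z (the intrinsics and any distortion apply to the point x, -y, -z); pixel columns grow to the right and rows downward; lengths in m; the calibration is good to about 2 mm. A picture is of the moment at which its call begins. camera_params takes no time and is no camera call.
- ctrl.close_job(): hands the job in; it is judged then, once.
The state is a dict: "clock": time; "joint_pos": joint angles; "qvel": joint speeds; "tau": joint torques, N m; "tool_pos": TCP position; "orientation": TCP orientation; "force": force on the tool from outside, world axes, zero at the start; "moment": the same for the moment, N m; "opening": finger opening in m; "gripper_force": force on a finger pad.
Only numpy, scipy, OpenCV 4.12 (cv2) and the standard library are available. Lean on these libraries where they do the work, as an engineer would, in place of code of your own. Each camera call takes 0.05 s, during which the arm holds its last target. There are 200 camera calls.

## Working session

There is one attempt and no reset: what is moved stays moved. The work goes in short steps, Python scripts to look and compute and a tool call to move; the robot and the scene stay as the last step left them, time stands still between calls to the robot, and variables do not carry over. Pictures are saved under pics/ and viewed, at most 10 in all, crops included, and the job is handed in when it is done.

Besides the shell and the picture viewer there is one more tool, called after ">>>" in YAML: its name, and indented under it one key for each argument. apply_moves: Moves the arm, as the interface text tells. Its arguments: {"type":"object","properties":{"deltas":{"type":"array"}},"required":["deltas"]}

```bash
ls; mkdir -p pics
python3 - <<'E'
from plant import ctrl
import cv2
print(ctrl.get_obs())
for n in("top","side"):
    cv2.imwrite(f"pics/{n}0.png",ctrl.snapshot(n)[:,:,::-1]); print(n,ctrl.camera_params(n))
E
```

```text
pics
{'clock': 0.0, 'joint_pos': array([ 9.24225253e+01,  2.05917080e+01,  6.35839433e-01, -2.08100796e-02,
       -7.01356707e+01, -1.65066910e+01]), 'qvel': array([ 0.07079298, -0.03519435,  0.14254787,  0.02303632, -0.01075608,
       -0.07751841]), 'tau': array([-2.25912394e-03, -5.82713306e+01,  2.93063807e+01,  6.99730530e+00,
        7.10398905e-03, -1.50167266e-04]), 'tool_pos': array([0.16416361, 0.65424583, 0.22563313]), 'orientation': array([ 1.79906675e+02, -7.25472618e-03, -1.40912466e+01]), 'force': array([ 0.3303739 ,  0.25070391, -0.22454019]), 'moment': array([-0.06927911, -0.00728813, -0.06717654]), 'gripper_force': 0.0, 'opening': 0.087564632787462}
top {'fx': 456.5012497457947, 'fy': 456.5012497457947, 'cx': 268.96531111604537, 'cy': 208.33377940644635, 'cam_to_world': array([[ 1.00359671e-02,  9.88999894e-01, -1.47575366e-01,
         4.04890704e-01],
       [-9.99948494e-01,  1.01493291e-02,  1.51466165e-05,
         3.15877928e-02],
       [ 1.51277096e-03,  1.47567613e-01,  9.89050813e-01,
         1.11925304e+00],
       [ 0.00000000e+00,  0.00000000e+00,  0.00000000e+00,
         1.00000000e+00]])}
side {'fx': 416.20249118267856, 'fy': 416.20249118267856, 'cx': 285.444007448877, 'cy': 206.18652346070908, 'cam_to_world': array([[ 0.82596863,  0.33386043, -0.45421695,  0.06187494],
       [-0.56323017,  0.45530906, -0.68954002, -0.70442861],
       [-0.02340103,  0.82536711,  0.56411127,  0.70609233],
       [ 0.        ,  0.        ,  0.        ,  1.        ]])}
```

View pics/top0.png

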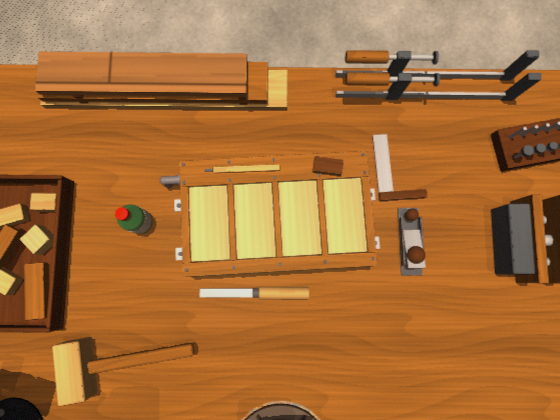

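View pics/side0.png

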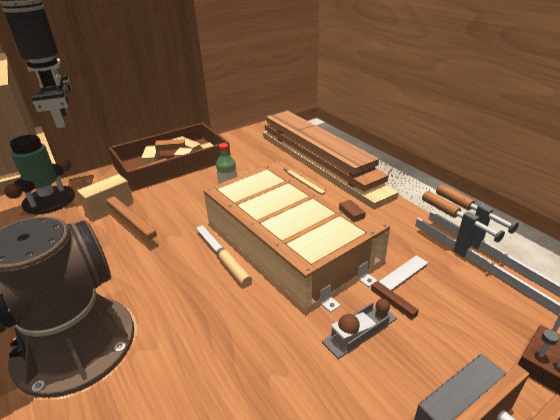

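The top view shows four pale boards at columns 190-367, rows 177-262, slightly rotated. The pencil is at (245,168) and the offcut at (328,165) on the back ledge, with the chisel in front at (255,293). The arm starts off to the left. Next I'll measure the boards with a mask cast onto z=0.11.

```bash
cat > h.py <<'E'
import numpy as np, cv2
from plant import ctrl
def ray(n,uv,z):
    p=ctrl.camera_params(n);T=p["cam_to_world"];uv=np.atleast_2d(np.asarray(uv,float))
    d=np.c_[(uv[:,0]-p["cx"])/p["fx"],-(uv[:,1]-p["cy"])/p["fy"],-np.ones(len(uv))]@T[:3,:3].T
    return T[:3,3]+d*((z-T[2,3])/d[:,2])[:,None]
def proj(n,P):
    p=ctrl.camera_params(n);T=p["cam_to_world"];c=(np.atleast_2d(P)-T[:3,3])@T[:3,:3]
    return np.c_[p["cx"]-p["fx"]*c[:,0]/c[:,2],p["cy"]+p["fy"]*c[:,1]/c[:,2]]
E
python3 - <<'E'
from h import *
for n,roi in(("top",(180,170,375,270)),("side",(205,165,375,265))):
    im=cv2.imread(f"pics/{n}0.png");h=cv2.cvtColor(im,cv2.COLOR_BGR2HSV)
    m=cv2.inRange(h,(22,60,170),(36,255,255));k=np.zeros_like(m);k[roi[1]:roi[3],roi[0]:roi[2]]=255
    m=cv2.morphologyEx(m&k,cv2.MORPH_OPEN,np.ones((3,3)))
    cs=[c for c in cv2.findContours(m,0,1)[0] if cv2.contourArea(c)>500]
    for c in cs:
        w=ray(n,c[:,0],.11);r=cv2.minAreaRect((w[:,:2]*1000).astype(np.float32));print(n,r)
# offcut, pencil
print(ray("top",[(328,159),(314,165),(341,167),(207,170),(280,168)],.118).round(3))
E
```

```text
top ((522.0286254882812, 165.23284912109375), (164.9787139892578, 85.15011596679688), 3.668567419052124)
top ((528.7086181640625, 68.11845397949219), (165.4813995361328, 77.78782653808594), 3.622727155685425)
top ((535.3814697265625, -32.217288970947266), (165.27163696289062, 77.14454650878906), 3.916522979736328)
top ((542.3312377929688, -132.92605590820312), (165.32899475097656, 77.22403717041016), 3.897036075592041)
side ((546.0642700195312, -151.6280517578125), (166.0095672607422, 53.215911865234375), 4.93919038772583)
side ((539.2272338867188, -49.78628921508789), (165.62420654296875, 54.14854049682617), 3.9260241985321045)
side ((532.327880859375, 51.36161804199219), (164.59864807128906, 54.32050704956055), 3.8032901287078857)
side ((525.7383422851562, 151.92691040039062), (165.23048400878906, 55.57839584350586), 6.026832103729248)
[[ 0.668 -0.1    0.118]
 [ 0.654 -0.069  0.118]
 [ 0.65  -0.129  0.118]
 [ 0.64   0.172  0.118]
 [ 0.646  0.008  0.118]]
```

```bash
cat >> h.py <<'E'
YAW=np.radians(3.8);O=np.array([.5633,.0162,0])
RB=np.array([[np.cos(YAW),-np.sin(YAW),0],[np.sin(YAW),np.cos(YAW),0],[0,0,1]])
def b2w(p): return O+np.atleast_2d(p)@RB.T
def w2b(p): return (np.atleast_2d(p)-O)@RB
E
python3 - <<'E'
from h import *
out=[]
for n,(x,y,w,h) in(("top",(160,140,230,140)),("side",(190,150,210,160))):
    im=cv2.imread(f"pics/{n}0.png");f=3 if n=="top" else 2;s=cv2.resize(im[y:y+h,x:x+w],None,fx=f,fy=f)
    for c in(.1515,.0505,-.0505,-.1515):
        P=b2w([[a,c+b,.11] for a,b in((-.115,.043),(-.115,-.043),(.052,-.043),(.052,.043))])
        q=((proj(n,P)-(x,y))*f).astype(np.int32);cv2.polylines(s,[q],True,(255,0,0),1)
    cv2.imwrite(f"pics/ov_{n}.png",s)
E
```

```text
(no output)
```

View pics/ov_top.png

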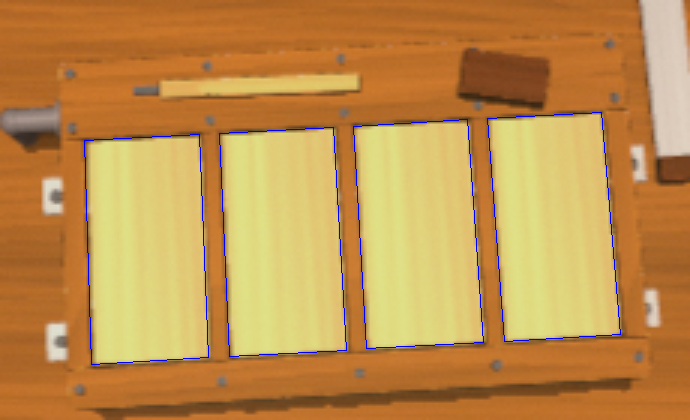

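View pics/ov_side.png

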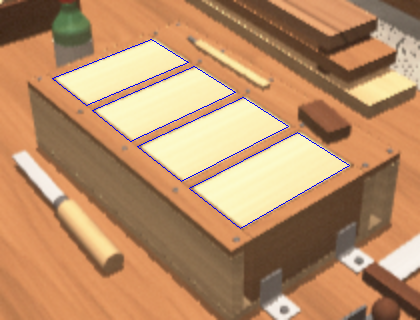

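```bash
cat >> h.py <<'E'
from scipy.spatial.transform import Rotation as Rt
def go(box,yaw=3.8,w=None):
    o=ctrl.get_obs();R=Rt.from_euler("xyz",o["orientation"],degrees=True)
    t=b2w(box)[0]; d=R.inv().apply(t-o["tool_pos"])*1000
    a=(R.inv()*Rt.from_euler("xyz",[180,0,yaw],degrees=True)).as_rotvec(degrees=True)
    print("target",t.round(4),"delta",d.round(1),"ang",a.round(2),"now box",(w2b(o["tool_pos"])[0]*1000).round(1),"F",o["force"].round(1),"t",o["clock"])
E
python3 - <<'E'
from h import *
go([.035,.1515,.20]); go([.035,.1515,.125]); print(w2b(ray("top",[(122,213)],.155)),w2b(ray("top",[(328,159),(314,165),(341,167),(318,174),(207,170),(280,168)],.118)).round(3))
E
```

```text
target [0.5882 0.1697 0.2   ] delta [529.2 366.8  26.3] ang [  0.09   0.   -17.89] now box [-356.   663.1  225.7] F [-0.4 -0.5 -0. ] t 0.1
target [0.5882 0.1697 0.125 ] delta [529.2 366.6 101.3] ang [  0.09   0.   -17.89] now box [-356.   663.1  225.7] F [-0.4 -0.5 -0. ] t 0.1
[[-0.00597175  0.32961119  0.155     ]] [[ 0.097 -0.123  0.118]
 [ 0.085 -0.091  0.118]
 [ 0.077 -0.151  0.118]
 [ 0.064 -0.098  0.118]
 [ 0.087  0.15   0.118]
 [ 0.082 -0.014  0.118]]
```

>>> apply_moves:
  deltas:
    - {"fingers": 0, "delta_pos": [40, 28, 0], "angular": [0, 0, -4]}
    - {"fingers": 0, "delta_pos": [80, 56, 0], "angular": [0, 0, -8]}
    - {"fingers": 0, "delta_pos": [120, 83, 0], "angular": [0, 0, -12]}
    - {"fingers": 0, "delta_pos": [160, 111, 0], "angular": [0, 0, -16]}
    - {"fingers": 0, "delta_pos": [200, 139, 0], "angular": [0, 0, -17.9]}
    - {"fingers": 0, "delta_pos": [240, 166, 0], "angular": [0, 0, -17.9]}
    - {"fingers": 0, "delta_pos": [280, 194, 0], "angular": [0, 0, -17.9]}
    - {"fingers": 0, "delta_pos": [320, 222, 0], "angular": [0, 0, -17.9]}
    - {"fingers": 0, "delta_pos": [360, 250, 0], "angular": [0, 0, -17.9]}
    - {"fingers": 0, "delta_pos": [400, 277, 0], "angular": [0, 0, -17.9]}

```text
clock: 1.1
tool_pos: [0.4856, 0.2868, 0.2265]
orientation: [180.0, 0.0, 3.8]
force: [-0.3, 0.6, 0.2]
opening: 0.0132
gripper_force: 0.0
```

```bash
python3 -c "
from h import *
go([.035,.1515,.20]);go([.035,.1515,.125])"
```

```text
target [0.5882 0.1697 0.2   ] delta [ 94.5 123.7  26.5] ang [0.   0.01 0.03] now box [-59.6 275.2 226.5] F [-0.3  0.6  0.2] t 1.1
target [0.5882 0.1697 0.125 ] delta [ 94.6 123.7 101.5] ang [0.   0.01 0.03] now box [-59.6 275.2 226.5] F [-0.3  0.6  0.2] t 1.1
```

>>> apply_moves:
  deltas:
    - {"fingers": 0, "delta_pos": [24, 31, 0], "angular": [0, 0, 0]}
    - {"fingers": 0, "delta_pos": [48, 62, 0], "angular": [0, 0, 0]}
    - {"fingers": 0, "delta_pos": [72, 93, 0], "angular": [0, 0, 0]}
    - {"fingers": 0, "delta_pos": [94, 123, 0], "angular": [0, 0, 0]}
    - {"fingers": 0, "delta_pos": [94, 123, 40], "angular": [0, 0, 0]}
    - {"fingers": 0, "delta_pos": [94, 123, 75], "angular": [0, 0, 0]}
    - {"fingers": 0, "delta_pos": [94, 123, 100], "angular": [0, 0, 0]}
    - {"fingers": 0, "delta_pos": [94, 123, 100], "angular": [0, 0, 0]}

```text
clock: 1.9
tool_pos: [0.5843, 0.1707, 0.1224]
orientation: [179.8, 0.4, 3.8]
force: [-0.5, -0.1, 0.3]
opening: 0.0006
gripper_force: 0.0
```

```bash
python3 -c "
from h import *
go([.035,.1515,.11])"
```

```text
target [0.5882 0.1697 0.11  ] delta [ 3.9  1.2 12.4] ang [ 0.18  0.41 -0.04] now box [ 31.2 152.7 122.4] F [-0.5 -0.1  0.3] t 1.9
```

>>> apply_moves:
  deltas:
    - {"fingers": 0, "delta_pos": [3, 1, 5], "angular": [0, 0, 0]}
    - {"fingers": 0, "delta_pos": [3, 1, 10], "angular": [0, 0, 0]}
    - {"fingers": 0, "delta_pos": [3, 1, 13], "angular": [0, 0, 0]}
    - {"fingers": 0, "delta_pos": [3, 1, 15], "angular": [0, 0, 0]}
    - {"fingers": 0, "delta_pos": [3, 1, 17], "angular": [0, 0, 0]}
    - {"fingers": 0, "delta_pos": [3, 1, 17], "angular": [0, 0, 0]}

```text
clock: 2.5
tool_pos: [0.5901, 0.1716, 0.1104]
orientation: [-180.0, -0.1, 3.8]
force: [-1.2, -0.8, 4.2]
opening: 0.0008
gripper_force: 1.9
```

>>> apply_moves:
  deltas:
    - {"fingers": 0, "delta_pos": [0, 0, 2], "angular": [0, 0, 0]}
    - {"fingers": 0, "delta_pos": [0, 0, 4], "angular": [0, 0, 0]}
    - {"fingers": 0, "delta_pos": [0, 0, 4], "angular": [0, 0, 0]}
    - {"fingers": 0, "delta_pos": [0, 0, 4], "angular": [0, 0, 0]}

```text
clock: 2.9
tool_pos: [0.5903, 0.1716, 0.1102]
orientation: [-180.0, -0.2, 3.9]
force: [-12.5, -0.6, 31.0]
opening: 0.0008
gripper_force: 15.5
```

Board 1 holds at 31 N, so it is solid. Next is board 2.

>>> apply_moves:
  deltas:
    - {"fingers": 0, "delta_pos": [0, 0, -20], "angular": [0, 0, 0]}
    - {"fingers": 0, "delta_pos": [0, 35, -20], "angular": [0, 0, 0]}
    - {"fingers": 0, "delta_pos": [0, 70, -20], "angular": [0, 0, 0]}
    - {"fingers": 0, "delta_pos": [0, 102, -20], "angular": [0, 0, 0]}
    - {"fingers": 0, "delta_pos": [0, 102, -12], "angular": [0, 0, 0]}
    - {"fingers": 0, "delta_pos": [0, 102, -6], "angular": [0, 0, 0]}
    - {"fingers": 0, "delta_pos": [0, 102, -3], "angular": [0, 0, 0]}
    - {"fingers": 0, "delta_pos": [0, 102, -2], "angular": [0, 0, 0]}
    - {"fingers": 0, "delta_pos": [0, 102, -1], "angular": [0, 0, 0]}
    - {"fingers": 0, "delta_pos": [0, 102, -1], "angular": [0, 0, 0]}

```text
clock: 3.9
tool_pos: [0.5967, 0.0693, 0.1101]
orientation: [179.9, -0.1, 4.0]
force: [-11.2, -5.5, 29.6]
opening: 0.0006
gripper_force: 14.7
```

Board 2 is also solid. Next is board 3.

>>> apply_moves:
  deltas:
    - {"fingers": 0, "delta_pos": [0, 0, -20], "angular": [0, 0, 0]}
    - {"fingers": 0, "delta_pos": [0, 35, -20], "angular": [0, 0, 0]}
    - {"fingers": 0, "delta_pos": [0, 70, -20], "angular": [0, 0, 0]}
    - {"fingers": 0, "delta_pos": [0, 101, -20], "angular": [0, 0, 0]}
    - {"fingers": 0, "delta_pos": [0, 101, -12], "angular": [0, 0, 0]}
    - {"fingers": 0, "delta_pos": [0, 101, -6], "angular": [0, 0, 0]}
    - {"fingers": 0, "delta_pos": [0, 101, -3], "angular": [0, 0, 0]}
    - {"fingers": 0, "delta_pos": [0, 101, -2], "angular": [0, 0, 0]}
    - {"fingers": 0, "delta_pos": [0, 101, -1], "angular": [0, 0, 0]}
    - {"fingers": 0, "delta_pos": [0, 101, -1], "angular": [0, 0, 0]}

```text
clock: 4.9
tool_pos: [0.6036, -0.0305, 0.1078]
orientation: [-180.0, -0.0, 3.9]
force: [-1.1, -1.3, 2.8]
opening: 0.0001
gripper_force: 1.6
```

```bash
python3 -c "
from h import *
go([.035,-.0505,.11])"
```

```text
target [ 0.6016 -0.0319  0.11  ] delta [-2.1  1.2 -2.2] ang [-0.   -0.03  0.06] now box [ 37.1 -49.3 107.8] F [-1.1 -1.3  2.8] t 4.9
```

Board 3 gives at under 3 N, so it is the loose one. I'll press it further in.

>>> apply_moves:
  deltas:
    - {"fingers": 0, "delta_pos": [0, 0, 4], "angular": [0, 0, 0]}
    - {"fingers": 0, "delta_pos": [0, 0, 8], "angular": [0, 0, 0]}
    - {"fingers": 0, "delta_pos": [-1, 0, 12], "angular": [0, 0, 0]}
    - {"fingers": 0, "delta_pos": [-2, 0, 16], "angular": [0, 0, 0]}
    - {"fingers": 0, "delta_pos": [-3, 0, 20], "angular": [0, 0, 0]}
    - {"fingers": 0, "delta_pos": [-4, 0, 24], "angular": [0, 0, 0]}
    - {"fingers": 0, "delta_pos": [-5, 0, 27], "angular": [0, 0, 0]}
    - {"fingers": 0, "delta_pos": [-5, 0, 30], "angular": [0, 0, 0]}
    - {"fingers": 0, "delta_pos": [-5, 0, 30], "angular": [0, 0, 0]}

```text
clock: 5.8
tool_pos: [0.5982, -0.0313, 0.077]
orientation: [-180.0, 0.0, 3.8]
force: [0.5, 1.2, 0.7]
opening: 0.0004
gripper_force: 1.0
```

Run:
```python
from h import *
go([.035,-.0505,.11])
cv2.imwrite("pics/s1.png",ctrl.snapshot("side")[:,:,::-1])
```

```text
target [ 0.6016 -0.0319  0.11  ] delta [  3.3   0.8 -33. ] ang [-0.01  0.03  0.02] now box [ 31.7 -49.7  77. ] F [0.5 1.2 0.7] t 5.8
```

View pics/s1.png

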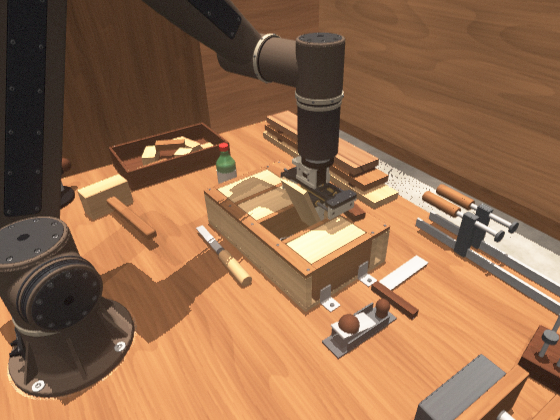

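Board 3 now stands about 55° open, with its front edge around (285,185)-(310,225) and the gripper behind it. I'll lift, go over to the front and push.

>>> apply_moves:
  deltas:
    - {"fingers": 0, "delta_pos": [2, 0, -35], "angular": [0, 0, 0]}
    - {"fingers": 0, "delta_pos": [4, 0, -80], "angular": [0, 0, 0]}
    - {"fingers": 0, "delta_pos": [4, 0, -125], "angular": [0, 0, 0]}
    - {"fingers": 0, "delta_pos": [4, 0, -165], "angular": [0, 0, 0]}
    - {"fingers": 0, "delta_pos": [4, 0, -190], "angular": [0, 0, 0]}
    - {"fingers": 0, "delta_pos": [-40, 0, -195], "angular": [0, 0, 0]}
    - {"fingers": 0, "delta_pos": [-85, 0, -195], "angular": [0, 0, 0]}
    - {"fingers": 0, "delta_pos": [-130, 0, -195], "angular": [0, 0, 0]}
    - {"fingers": 0, "delta_pos": [-175, 0, -195], "angular": [0, 0, 0]}
    - {"fingers": 0, "delta_pos": [-175, 0, -195], "angular": [0, 0, 0]}

```text
clock: 6.85
tool_pos: [0.4185, -0.044, 0.2726]
orientation: [-179.9, 0.0, 3.8]
force: [1.7, 0.9, 1.3]
opening: 0.0003
gripper_force: 0.0
```

Run:
```python
from h import *
go([-.14,-.0505,.175])
cv2.imwrite("pics/s2.png",ctrl.snapshot("side")[120:280,190:400,::-1])
```

```text
target [ 0.427  -0.0435  0.175 ] delta [ 8.6  0.1 97.6] ang [-0.08  0.04  0.01] now box [-148.5  -50.5  272.6] F [1.7 0.9 1.3] t 6.85
```

View pics/s2.png

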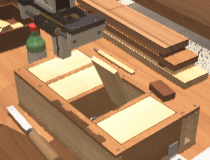

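The crop shows the board still held about 55° open and clear of the gripper, with its tip at crop pixel (92,55)-(118,70). I'll go down in front of it and push.

>>> apply_moves:
  deltas:
    - {"fingers": 0, "delta_pos": [0, 0, 40], "angular": [0, 0, 0]}
    - {"fingers": 0, "delta_pos": [0, 0, 80], "angular": [0, 0, 0]}
    - {"fingers": 0, "delta_pos": [0, 0, 97], "angular": [0, 0, 0]}
    - {"fingers": 0, "delta_pos": [20, 0, 97], "angular": [0, 0, 0]}
    - {"fingers": 0, "delta_pos": [40, 0, 97], "angular": [0, 0, 0]}
    - {"fingers": 0, "delta_pos": [55, 0, 97], "angular": [0, 0, 0]}
    - {"fingers": 0, "delta_pos": [68, 0, 97], "angular": [0, 0, 0]}
    - {"fingers": 0, "delta_pos": [80, 0, 97], "angular": [0, 0, 0]}
    - {"fingers": 0, "delta_pos": [90, 0, 97], "angular": [0, 0, 0]}
    - {"fingers": 0, "delta_pos": [100, 0, 97], "angular": [0, 0, 0]}

```text
clock: 7.9
tool_pos: [0.5239, -0.0365, 0.1755]
orientation: [180.0, 0.0, 3.8]
force: [-0.6, 0.3, 0.4]
opening: 0.0006
gripper_force: 0.6
```

```bash
python3 -c "
from h import *
go([-.003,-.0505,.175])"
```

```text
target [ 0.5637 -0.0344  0.175 ] delta [39.8  0.5  0.5] ang [0.   0.04 0.01] now box [-42.8 -50.  175.5] F [-0.6  0.3  0.4] t 7.9
```

>>> apply_moves:
  deltas:
    - {"fingers": 0, "delta_pos": [6, 0, 0], "angular": [0, 0, 0]}
    - {"fingers": 0, "delta_pos": [12, 0, 0], "angular": [0, 0, 0]}
    - {"fingers": 0, "delta_pos": [18, 0, 0], "angular": [0, 0, 0]}
    - {"fingers": 0, "delta_pos": [23, 0, 0], "angular": [0, 0, 0]}
    - {"fingers": 0, "delta_pos": [28, 0, 0], "angular": [0, 0, 0]}
    - {"fingers": 0, "delta_pos": [32, 0, 0], "angular": [0, 0, 0]}
    - {"fingers": 0, "delta_pos": [35, 0, 0], "angular": [0, 0, 0]}
    - {"fingers": 0, "delta_pos": [37, 0, 0], "angular": [0, 0, 0]}
    - {"fingers": 0, "delta_pos": [37, 0, 0], "angular": [0, 0, 0]}

```text
clock: 8.8
tool_pos: [0.5608, -0.0339, 0.1755]
orientation: [-180.0, -0.0, 3.8]
force: [0.3, -0.6, -0.4]
opening: 0.0003
gripper_force: 0.0
```

```bash
python3 -c "
from h import *
go([-.003,-.0505,.175])"
```

```text
target [ 0.5637 -0.0344  0.175 ] delta [2.9 0.6 0.5] ang [-0.   -0.01  0.02] now box [ -5.9 -49.9 175.5] F [ 0.3 -0.6 -0.4] t 8.8
```

>>> apply_moves:
  deltas:
    - {"fingers": 0, "delta_pos": [2, 0, 0], "angular": [0, 0, 0]}
    - {"fingers": 0, "delta_pos": [4, 0, 0], "angular": [0, 0, 0]}
    - {"fingers": 0, "delta_pos": [5, 0, 0], "angular": [0, 0, 0]}
    - {"fingers": 0, "delta_pos": [5, 0, 0], "angular": [0, 0, 0]}

```text
clock: 9.2
tool_pos: [0.5656, -0.0337, 0.1754]
orientation: [180.0, 0.0, 3.8]
force: [0.2, 0.2, -0.5]
opening: 0.0002
gripper_force: 0.3
```

>>> apply_moves:
  deltas:
    - {"fingers": 0, "delta_pos": [2, 0, 0], "angular": [0, 0, 0]}
    - {"fingers": 0, "delta_pos": [3, 0, 0], "angular": [0, 0, 0]}
    - {"fingers": 0, "delta_pos": [4, 0, 0], "angular": [0, 0, 0]}
    - {"fingers": 0, "delta_pos": [4, 0, 0], "angular": [0, 0, 0]}

```text
clock: 9.6
tool_pos: [0.5676, -0.0336, 0.1755]
orientation: [180.0, 0.2, 3.8]
force: [-9.0, 1.5, 5.5]
opening: 0.0004
gripper_force: 4.7
```

Run:
```python
from h import *
go([-.003,-.0505,.175])
cv2.imwrite("pics/s3.png",cv2.resize(ctrl.snapshot("side")[120:280,190:400,::-1],None,fx=3,fy=3))
```

```text
target [ 0.5637 -0.0344  0.175 ] delta [-4.   0.5  0.5] ang [0.   0.21 0.  ] now box [  1.  -50.  175.5] F [-9.   1.5  5.5] t 9.6
```

View pics/s3.png

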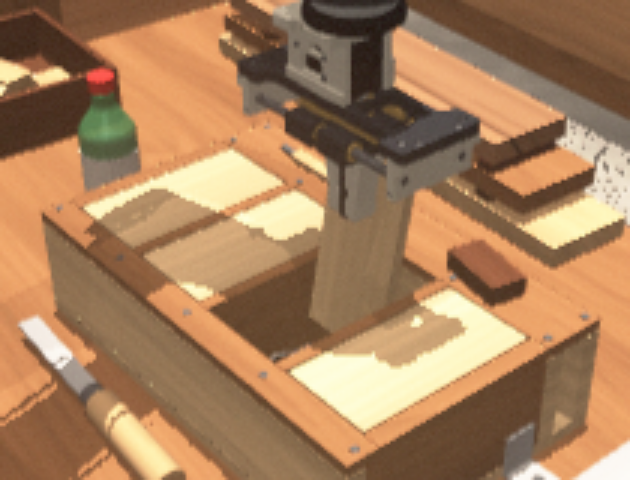

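The board stands past upright at about (360,260) in the crop. The 9 N at the expected position shows it is against its stop, and the pencil and offcut have not moved. Next I'll back off, lift and check.

>>> apply_moves:
  deltas:
    - {"fingers": 0, "delta_pos": [-10, 0, 0], "angular": [0, 0, 0]}
    - {"fingers": 0, "delta_pos": [-40, 0, 0], "angular": [0, 0, 0]}
    - {"fingers": 0, "delta_pos": [-80, 0, 0], "angular": [0, 0, 0]}
    - {"fingers": 0, "delta_pos": [-120, 0, 0], "angular": [0, 0, 0]}
    - {"fingers": 0, "delta_pos": [-120, 0, -40], "angular": [0, 0, 0]}
    - {"fingers": 0, "delta_pos": [-120, 0, -80], "angular": [0, 0, 0]}
    - {"fingers": 0, "delta_pos": [-120, 0, -80], "angular": [0, 0, 0]}
    - {"fingers": 0, "delta_pos": [-120, 0, -80], "angular": [0, 0, 0]}

```text
clock: 10.45
tool_pos: [0.4503, -0.0411, 0.2569]
orientation: [-179.9, -0.2, 3.8]
force: [-0.3, -0.7, 0.2]
opening: 0.0005
gripper_force: 0.0
```

Run:
```python
from h import *
go([-.003,-.0505,.175])
x,y,w,h,f=190,120,210,160,3
s=cv2.resize(ctrl.snapshot("side")[y:y+h,x:x+w,::-1],None,fx=f,fy=f)
for th,c in((1.57,(0,0,255)),(1.75,(255,0,0))):
    # predicted underside edges (box frame)
    P=[[-r*np.cos(th)-.006*np.sin(th),-.0505+b,.104+r*np.sin(th)-.006*np.cos(th)] for r,b in((.03,.043),(.115,.043),(.115,-.043),(.03,-.043))]
    cv2.polylines(s,[((proj("side",b2w(P))-(x,y))*f).astype(np.int32)],False,c,1)
cv2.imwrite("pics/s4.png",s)
```

```text
target [ 0.5637 -0.0344  0.175 ] delta [113.2   0.9  82.4] ang [-0.07 -0.24  0.02] now box [-116.5  -49.7  256.9] F [-0.3 -0.7  0.2] t 10.45
```

View pics/s4.png

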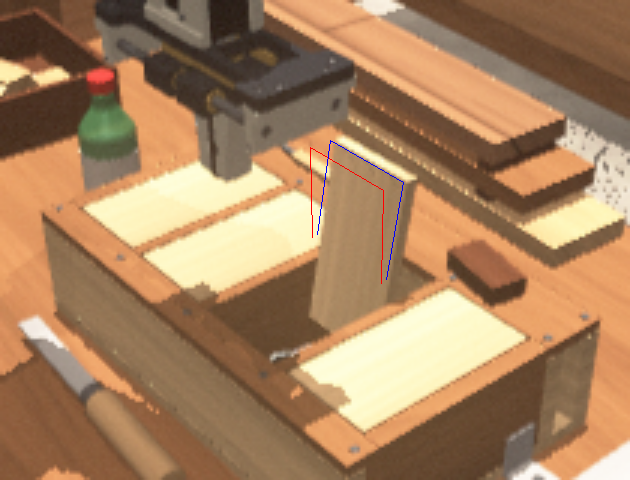

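The board's top edge at (330,140)-(404,182) matches the 1.75 rad outline. The others lie flush and the arm is clear of everything, so I'm handing in.

```bash
python3 -c "
from plant import ctrl
print(ctrl.close_job())"
```

```text
the job is handed in; nothing more can be done
None
```

The loose board was the third from the left: I pushed it fully open against its stop (about 1.75 rad in the camera check), left the other things where they lay, and handed the job in at about 10.5 s; no verdict came back.

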